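# Close up the air filter and hold its cap at the vent position

### The arm

A 6-joint arm with a two-finger parallel gripper is mounted at the origin on a cart in front of the work surface, level with it; the furniture and walls round the work are solid. World frame = base frame: x ahead of the robot, y to its left, z up, the work surface at z = 0. Lengths are in m, angles in rad, forces in N, time in s.
With the tool pointing down it reaches from about 0.4 to 0.825 m from the base axis. Payload 7 kg.
Tool frame: the origin (TCP) lies at the very end of the fingers, on their centre line; the grasp point (between the pads) lies 19 mm behind it (arm.grip_point_offset is the distance from the TCP to the grasp point, in m); z points along the fingers, y is the line along which they close (so a half turn about z gives the same grasp; the last joint's range is limited). The gripper opens to 88 mm and grips with 3 to 60 N. Pads are 19 mm wide; open, the fingers measure 130 mm over their backs; the gripper's body (78 mm by 193 mm) begins 47 mm behind the grasp point.
Start: joints at [-0.942, 0.359, 0.012, 0, -1.224, -0.288], TCP at [0.226, -0.636, 0.227] pointing down, gripper open.
Joint ranges: [-3.07, 3.07], [-1.43, 2.12], [-1.02, 1.25], [-3.03, 1.67], [-3.05, -0], [-3.03, 3.03]. Speed limits (rad/s): [2.39, 2.39, 3.01, 3.14, 3.14, 3.14].

### API

Orientations are given as [roll, pitch, yaw] about the fixed x, y, z axes, in that order (R = Rz(yaw) Ry(pitch) Rx(roll)).
In Python, from station import arm, cams gives the robot as it stands.
- The arm moves only by the shell command python3 -m handwheel 'ROWS' [FORCE]. ROWS is JSON, a list that holds one entry, the list of rows, each a list of 7 numbers: the shift along the tool's x, y, z normalised to -1 to 1, where 1 is 0.08 m, then the turn, a rotation vector about the tool's x, y, z normalised to -1 to 1, where 1 is 0.5 rad, then the closure in counts, from 0 (fully open) to 255 (shut). In form: [[[x, y, z, wx, wy, wz, hand], ...]]. A call has 1 to 5 rows; each row is the pose to reach, as a shift and turn from the pose commanded when the call began, along the tool's axes at that moment; what a row does not reach only later rows make up. A row lasts 1/8 s, in which the tool goes at most 62.5 mm and 10.7 degrees, less where a joint would pass 70% of its speed; a pose out of reach is approached as far as the arm can. A call with a number of a shift or a turn outside -1 to 1 is refused whole. A call with a gripper value outside its range is refused whole. The fingers move at their own pace and stop on an object; FORCE is the grip in N (left out, the last holds). Time passes only in rows, so rows that repeat a pose let the fingers close. It gives the time, the measured TCP pose, the force, the opening and the grip force at its end, in the units of the state.
- arm.get_state(): the state, without advancing time (a new reading comes with each control period).
- cams.grab_frame(name): name is "scene" or "top" or "wrist"; returns the picture (480x640x3 uint8, blue, green, red); there is no depth.
- cams.camera_info(name): a dict with "camera_matrix" (3x3 intrinsics, pixels), "dist_coeffs" ([k1, k2, p1, p2, k3] as OpenCV has them; the pictures are not rectified), "R" (3x3) and "t" (3): a world point X has camera coordinates R X + t; the wrist camera has in their place "hand_eye" (4x4, takes a point from camera to tool coordinates, whose origin is the TCP and whose axes are the flange's). Camera axes: x right, y down, z forward; pixel columns grow to the right and rows downward; lengths in m; the calibration is good to about 2 mm. A picture is of the moment at which its call begins: read the wrist's pose just before it. camera_info takes no time and is no camera call.
- arm.job_done(): hands the job in; it is judged then, once.
The state is a dict: "t": time; "q": joint angles; "qd": joint speeds; "joint_efforts": joint torques, N m; "eef_pos": TCP position; "ee_rot": TCP orientation; "force": force on the tool from outside, world axes, zero at the start; "moment": the same for the moment, N m; "width": finger opening in m; "gripper_force": force on a finger pad.
Only numpy, scipy, OpenCV 4.12 (cv2) and the standard library are available. Lean on these libraries where they do the work, as an engineer would, in place of code of your own. Each camera call takes 0.05 s, during which the arm holds its last target. There are 200 camera calls.

### The job

Close up the air filter on the counter: first slide the filter housing along its rail until it sits flush against the regulator block, then lower the loose bayonet cap fully into the housing's collar with its cross pin in the two slots. Turn the cap clockwise, seen from above, half-way to its lock (0.7 rad of the 1.4 rad, to the middle rib on the collar) without ever going on to the lock, and finish holding it there against its return spring; leave the other things on the counter alone.

Things in the scene. Friction and masses are not known exactly. Their poses are not given: they have to be found in the camera images.
- collar (a point): Centre of the top rim of the grey round collar on the filter housing (outer diameter 72 mm), 78 mm above the counter. Mouth 45 mm wide, with two slots 17 mm wide on its +x and -x sides, out to 31 mm from the axis. Below the 10 mm thick rim the bore is 62 mm wide, 28 mm deep in all. z up, y along the rail towards the regulator block, x across the rail, away from the robot. Moves with the housing.
- vent_mark (a point): Top of the middle one of three small ribs on the collar's outside, 38 mm from its axis: the vent position, where the near end of the cap's handle must point. It is 0.7 rad clockwise, seen from above, from the load rib (at the collar's -x slot); the broad lock rib is 0.7 rad further. Axes as the collar's.
- push_face (a point): Centre of the flat free side (-y) of the aluminium housing block, away from the regulator, 34 mm above the counter; axes as the collar's. The face is 80 mm wide, from 14 to 50 mm above the counter; the collar's axis is 38 mm behind it. The fixed steel rail below is 12 mm high, 40 mm wide; it reaches at least 50 mm past the face.
- housing (a joint): Gap in m between the housing and the regulator block, 0 = flush (a hard stop), at most 0.075. The housing slides along its rail with about 5 N of friction and stays where it is left.
- regulator (a point): Top centre of the fixed regulator block at the rail's +y end: 80 x 76 mm, 60 mm high, with a round knob up to 88 mm above the counter, a gauge on its near side and a brass port at its far end. Axes as the collar's.
- vent_ring (a joint): Turn of the sprung ring inside the collar, rad clockwise seen from above: 0 load (rest), end stop 1.4; beyond 1.15 counts as locked. The cap's pin drops between its posts with about 0.12 rad of play either way; the cap then turns it, so it reads about 0.58 with the cap at vent. The spring (about 0.08 Nm at vent) turns ring and cap back when let go.
- cap: Loose black bayonet cap, 0.1 to 0.2 kg, standing on its spigot. Origin: centre of the spigot's end, z up. Spigot 40 mm diameter, 24 mm long, end tapered, with a steel cross pin at its end (11.5 mm thick, 58 mm long, along x); round cap 66 mm diameter at 24 to 34 mm height, its underside rests on the collar's rim when seated; bar handle on top. The same when turned half round.
- cap_grip (a point): In the cap's bar handle, on the axis, 56 mm above the spigot's end: where to pinch across its 14 mm (y). The handle is 54 mm long (along x, like the pin), from 34 to 67 mm above the spigot's end, so 22 mm of it lie below this point and 11 mm above. The point is 32 mm above the collar's rim when the cap is seated. Axes as the cap's.
- oil_filter: Bystander: a spin-on filter can, 69 mm diameter, 94 mm high. Origin under its centre.
- part_box: Bystander: a small blue carton 50 x 50 x 42 mm. Origin under its centre.
- air_fitting: Bystander: a brass air coupling, 26 mm wide, 50 mm high. Origin under its centre.
- tape_measure: Bystander: a pocket tape measure 34 x 80 x 60 mm. Origin under its centre.

How it is judged:
On the way, in this order (a step that is already met when the one before it is completed fails the run):
1. the housing is flush against the regulator block (value of joint housing below 0.003 m), for 0.2 s.
2. the cap is seated in the collar, not yet turned (horizontal distance between cap_grip and collar below 0.006 m and z of cap_grip in the frame of collar between 0.026 and 0.036 m and angle between cap_grip's own z axis and vertical below 0.12 rad and value of joint vent_ring below 0.25 rad), for 0.1 s.
3. the cap is turned half-way to the lock and held (value of joint vent_ring above 0.3 rad and angle between the x axis of cap_grip and the x axis of collar, either way round between 0.45 and 0.95 rad and contact force between the fingers and cap above 1 N), for 0.5 s.
At the end, for the whole second after the job is handed in: Housing within 3 mm of the regulator block; cap seated in the collar (6 mm off axis, 4 mm off the rim, 0.12 rad tilt at most), turned 0.45 to 0.95 rad clockwise from load, turning the sprung ring over 0.3 rad, at rest, and still held by the fingers with over 1 N (all of step 3 and value of joint housing below 0.003 m and horizontal distance between cap_grip and collar below 0.006 m and z of cap_grip in the frame of collar between 0.026 and 0.036 m and angle between cap_grip's own z axis and vertical below 0.12 rad and angular speed of cap below 0.2 rad/s); the arm keeps its last pose, push and grip.
It fails at once if the cap is turned on to the lock (the ring beyond 1.15 rad) (value of joint vent_ring above 1.15 rad).
It fails at once if a bystander is moved by more than 25 mm (distance of any of oil_filter, part_box, air_fitting, tape_measure from where it was at the start of the episode above 0.025 m).
It also fails if it takes over 64 s, if anything falls off the work surface, if the arm or the gripper's body presses on something with over 40 N, if the wrist force passes 120 N, or if a joint passes its speed limit or range.

## Working session

There is one attempt and no reset: what is moved stays moved. The work goes in short steps, Python scripts to look and compute and a shell command to move; the robot and the scene stay as the last step left them, time stands still between calls to the robot, and variables do not carry over. Pictures are saved under pics/ and viewed, at most 10 in all, crops included, and the job is handed in when it is done.

```bash
mkdir -p pics; ls; cat > h.py <<'E'
import numpy as np, cv2
from station import arm, cams
from scipy.spatial.transform import Rotation as Ro
def ray(name,uv,st=None):
    i=cams.camera_info(name);K=np.array(i["camera_matrix"]);d=np.array(i["dist_coeffs"])
    p=cv2.undistortPoints(np.array([[uv]],float),K,d)[0,0];v=np.array([p[0],p[1],1])
    if "hand_eye" in i:
        st=st or arm.get_state();H=np.array(i["hand_eye"]);R=Ro.from_euler('xyz',st["ee_rot"]).as_matrix()
        return R@H[:3,3]+np.array(st["eef_pos"]),R@H[:3,:3]@v
    R=np.array(i["R"]);t=np.array(i["t"]);return -R.T@t,R.T@v
def atz(name,uv,z,st=None):
    o,v=ray(name,uv,st);return o+v*(z-o[2])/v[2]
def proj(name,X):
    i=cams.camera_info(name);R=np.array(i["R"]);t=np.array(i["t"])
    return cv2.projectPoints(np.array([X],float),cv2.Rodrigues(R)[0],t,np.array(i["camera_matrix"]),np.array(i["dist_coeffs"]))[0][0,0]
def cmd(target,yaw=None,drot=None):
    "shift in tool axes, normalised"
    s=arm.get_state();R=Ro.from_euler('xyz',s["ee_rot"])
    return (R.inv().apply(np.array(target)-s["eef_pos"])/0.08).round(3)
E
python3 - <<'E'
from h import *
for n in("scene","top"):
    cv2.imwrite(f"pics/{n}0.png",cams.grab_frame(n)); i=cams.camera_info(n); print(n,-np.array(i["R"]).T@np.array(i["t"]))
s=arm.get_state();print(s["eef_pos"],s["ee_rot"],s["width"],cams.camera_info("wrist")["hand_eye"])
E
```

```text
pics
scene [-0.53372128 -0.65381335  0.75628762]
top [0.40882867 0.05725665 1.32883318]
[ 0.22541524 -0.63581019  0.22573671] [ 3.14016435e+00 -1.44209415e-04 -2.80095034e+00] 0.0876727635189116 [[ 1.95046722e-04 -9.53758639e-01 -3.00573487e-01  8.24921956e-02]
 [ 9.99999747e-01  3.91567792e-04 -5.93580271e-04 -9.95305211e-04]
 [ 6.83827208e-04 -3.00573296e-01  9.53758474e-01 -1.59421752e-01]
 [ 0.00000000e+00  0.00000000e+00  0.00000000e+00  1.00000000e+00]]
```

View pics/top0.png

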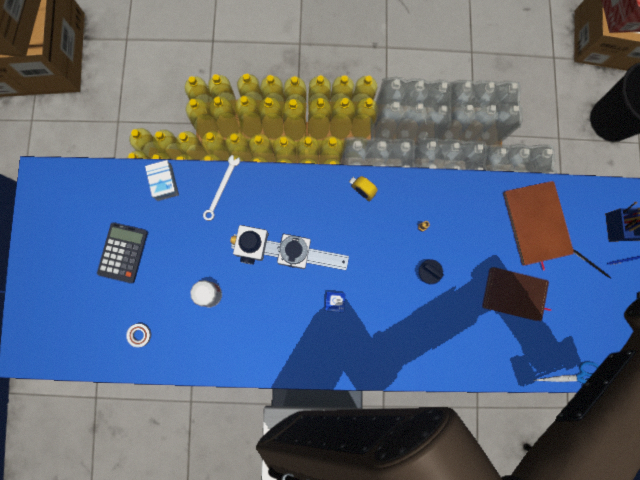

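View pics/scene0.png

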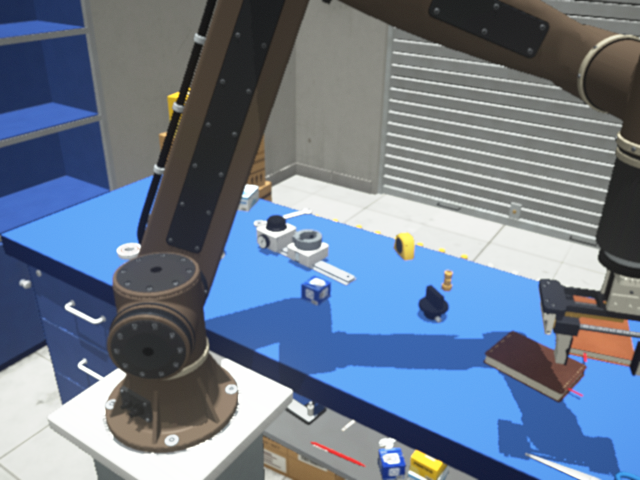

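The top view shows the regulator at (250,242), collar at (293,250), rail end at (348,262), cap at (430,271), box at (334,300), fitting at (424,226) and tape at (364,187). The scene view agrees. I'll enlarge the part that matters.

```bash
python3 - <<'E'
from h import *
im=cv2.imread("pics/top0.png")
a=cv2.resize(im[215:285,225:360],None,fx=5.9,fy=5.9,interpolation=cv2.INTER_CUBIC)
b=cv2.resize(im[250:292,405:455],None,fx=4,fy=4,interpolation=cv2.INTER_CUBIC)
c=np.zeros((590,797,3),np.uint8);c[:a.shape[0],:a.shape[1]]=a;c[415:415+b.shape[0],:b.shape[1]]=b
cv2.imwrite("pics/crop0.png",c);print(a.shape)
for n,uv,z in(("reg",(250,242),.088),("collar",(293.5,250),.078),("railend",(348,262),.012),("cap",(430,271),.05),("box",(334,300),.042),("fit",(424,226),.05),("tape",(364,187),.06)):print(n,atz("top",uv,z).round(3))
E
```

```text
(413, 796, 3)
reg [0.579 0.204 0.088]
collar [0.563 0.092 0.078]
railend [ 0.543 -0.055  0.012]
cap [ 0.521 -0.271  0.05 ]
box [ 0.438 -0.018  0.042]
fit [ 0.642 -0.255  0.05 ]
tape [ 0.741 -0.09   0.06 ]
```

View pics/crop0.png

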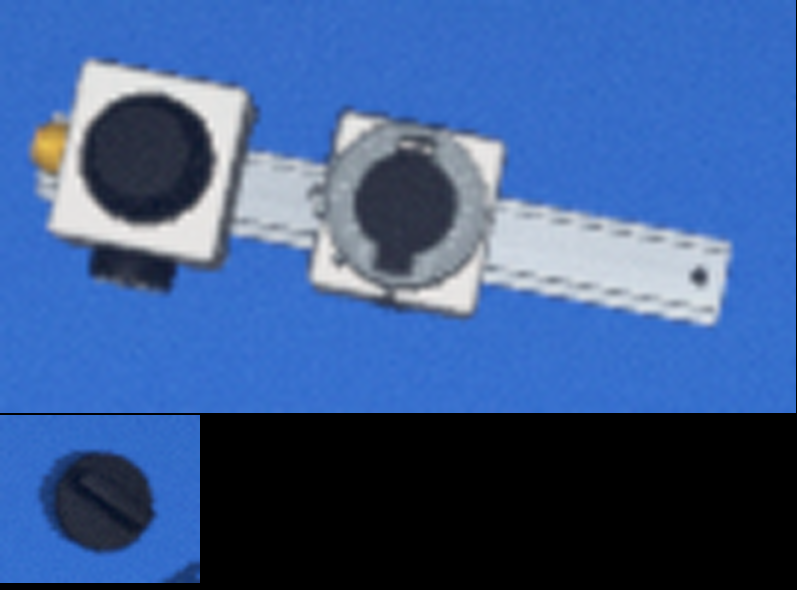

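The crop shows the collar centre at (410,204) with its mouth slots top and bottom. The rail's near end runs from (730,245) to (715,325), and the cap handle from (85,482) to (145,525).

```bash
python3 - <<'E'
from h import *
f=lambda u,v,z:atz("top",(225+(u+.5)/5.9-.5,215+(v+.5)/5.9-.5),z)
r1,r2=f(497,198,.012),f(730,245,.012);print("rail dir",r1-r2)
e1,e2=f(480,272,.012),f(715,325,.012);print(e1-e2)
b=[f(*p,.05) for p in((345,108),(503,140),(473,317),(310,287))]
print("blk",np.mean(b,0),b[0]-b[1],b[3]-b[2],b[0]-b[3]);
c=f(408,205,.078);rg=[f(*p,.06) for p in((85,60),(250,93),(218,268),(48,230))];print("collar",c,"reg",np.mean(rg,0),rg[0]-rg[1],rg[0]-rg[3])
g=lambda u,v,z:atz("top",(405+(u+.5)/4-.5,250+(v-415+.5)/4-.5),z)
print("cap",g(103,502,.034),"handle",g(80,482,.067),g(148,522,.067))
E
```

```text
rail dir [0.01850033 0.10799018 0.        ]
[0.02118868 0.10860328 0.        ]
blk [0.56459988 0.09203117 0.05      ] [0.01228136 0.071315   0.        ] [0.01119703 0.07294095 0.        ] [ 0.0811     -0.01260356  0.        ]
collar [0.56455718 0.09129012 0.078     ] reg [0.58230056 0.20676872 0.06      ] [0.01259498 0.07413255 0.        ] [ 0.07674323 -0.01266544  0.        ]
cap [ 0.52172274 -0.27579238  0.034     ] handle [ 0.53154853 -0.25203357  0.067     ] [ 0.50655284 -0.29720016  0.067     ]
```

```bash
python3 -m handwheel '[[[0,0,0,0,0,1,255],[0,0,0,0,0,1,255],[0,0,0,0,0,1,255]]]' 20
python3 -m handwheel '[[[-0.3,0.95,0,0,0,0,255],[-0.3,0.95,0,0,0,0,255]]]'
python3 -c "
from h import *
s=arm.get_state();print(s['q'],s['force'],s['width'],s['ee_rot'],s['eef_pos'])"
```

```text
t: 0.48
eef_pos: [0.2255, -0.6359, 0.226]
ee_rot: [3.141, -0.001, 2.977]
force: [-0.0, 0.7, 0.6]
width: 0.063
gripper_force: 0.0
t: 0.72
eef_pos: [0.2619, -0.5627, 0.2263]
ee_rot: [3.141, -0.0, 2.983]
force: [-0.3, -0.3, 0.8]
width: 0.0434
gripper_force: 0.0
[-8.21358406e-01  2.71018367e-01 -1.13748389e-01 -6.11806107e-04
 -1.18686980e+00 -9.07362145e-01] [-0.29545807 -0.29913747  0.8020522 ] 0.043356230546348865 [ 3.14062839e+00 -3.12829971e-04  2.98343918e+00] [ 0.26194139 -0.56272759  0.22628229]
```

```bash
for i in 1; do
python3 -m handwheel '[[[-0.3,1,0,0,0,0,255],[-0.3,1,0,0,0,0,255]]]' >/dev/null
python3 -m handwheel '[[[-0.3,1,0,0,0,0,255],[-0.3,1,0,0,0,0,255]]]' >/dev/null
python3 -m handwheel '[[[-0.3,1,0,0,0,0,255],[-0.3,1,0,0,0,0,255]]]' >/dev/null
python3 -m handwheel '[[[-0.3,1,0,0,0,0,255],[-0.3,1,0,0,0,0,255]]]' >/dev/null
python3 -m handwheel '[[[-0.3,1,0,0,0,0,255],[-0.3,1,0,0,0,0,255]]]' >/dev/null
python3 -m handwheel '[[[-0.3,1,0,0,0,0,255],[-0.3,1,0,0,0,0,255],[-0.3,1,0,0,0,0,255]]]'; done
python3 -c "
from h import *
s=arm.get_state();print(s['q'],s['width']);c=np.array([.5645,.0915,0]);print(cmd(c-.09*np.array([.165,.986,0])+[0,0,.03]))
print(cams.camera_info('wrist')['camera_matrix']);cv2.imwrite('pics/w1.png',cams.grab_frame('wrist'))"
```

```text
t: 2.35
eef_pos: [0.4803, -0.1128, 0.2264]
ee_rot: [-3.141, -0.0, 2.985]
force: [0.6, -0.8, -0.5]
width: 0.0007
gripper_force: 0.0
[ 1.68691650e-01  5.66557192e-02 -3.77486050e-01  1.55095458e-04
 -1.13696098e+00 -1.89629759e+00] 0.0007080506174235431
[-0.631  1.563  2.455]
[[349.46616645   0.         314.62413663]
 [  0.         349.46616645 242.84346633]
 [  0.           0.           1.        ]]
```

View pics/w1.png

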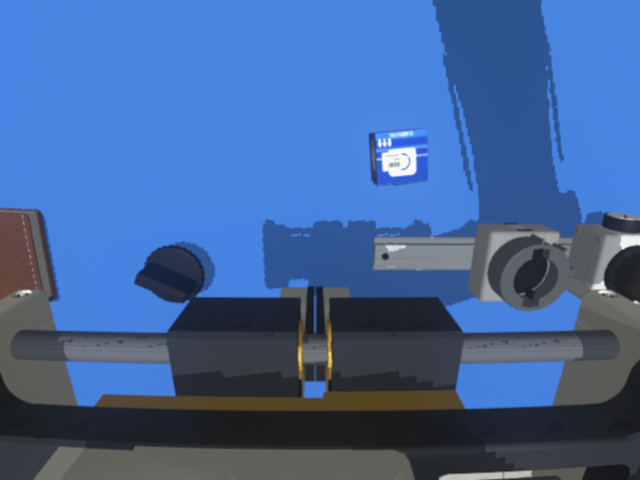

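The wrist view shows the closed fingers at (315,290), the collar rim centre at about (526,272), the box at (400,157) and the cap at (172,272).

```bash

python3 -m handwheel '[[[-0.32,0.78,0,0,0,0,255],[-0.32,0.78,0,0,0,0,255]]]' >/dev/null
python3 -m handwheel '[[[-0.31,0.78,0.7,0,0,0,255],[-0.31,0.78,0.7,0,0,0,255]]]' >/dev/null
python3 -m handwheel '[[[0,0,0.85,0,0,0,255],[0,0,0.85,0,0,0,255]]]'
python3 -m handwheel '[[[0,0,0.85,0,0,0,255],[0,0,0.85,0,0,0,255],[0,0,0.85,0,0,0,255]]]'
python3 -c "
from h import *
c=np.array([.5645,.0915,0]);y=np.array([.165,.986,0]);print(cmd(c-.09*y+[0,0,.03]),cmd(c-.038*y+[0,0,.03]))"
```

```text
t: 3.15
eef_pos: [0.5459, -0.0003, 0.0991]
ee_rot: [-3.138, -0.008, 2.981]
force: [0.7, 0.2, 0.7]
width: 0.0004
gripper_force: 0.0
t: 3.52
eef_pos: [0.5503, 0.0011, 0.0366]
ee_rot: [-3.142, 0.001, 2.983]
force: [0.3, -0.7, 0.8]
width: 0.0003
gripper_force: 0.0
[0.012 0.02  0.083] [0.007 0.669 0.083]
```

```bash

python3 -m handwheel '[[[0,0.15,0.06,0,0,0,255],[0,0.3,0.06,0,0,0,255],[0,0.4,0.06,0,0,0,255],[0,0.5,0.06,0,0,0,255],[0,0.6,0.06,0,0,0,255]]]'
python3 -m handwheel '[[[0,0.08,0,0,0,0,255],[0,0.15,0,0,0,0,255],[0,0.2,0,0,0,0,255]]]'
```

```text
t: 4.15
eef_pos: [0.557, 0.0488, 0.0304]
ee_rot: [-3.141, 0.0, 2.983]
force: [0.1, -4.6, 5.4]
width: 0.0
gripper_force: 3.1
t: 4.53
eef_pos: [0.5596, 0.0645, 0.0304]
ee_rot: [-3.141, 0.0, 2.983]
force: [0.0, -5.3, 4.3]
width: 0.0007
gripper_force: 3.1
```

```bash

python3 -m handwheel '[[[0,0.05,0,0,0,0,255],[0,0.05,0,0,0,0,255]]]'|grep -E "pos|force:"
python3 -m handwheel '[[[0,0.03,0,0,0,0,255],[0,0.05,0,0,0,0,255]]]'|grep -E "pos|force:"
python3 -m handwheel '[[[0,0.03,0,0,0,0,255],[0,0.03,0,0,0,0,255]]]'|grep -E "pos|force:"
```

```text
eef_pos: [0.5602, 0.0687, 0.0301]
force: [0.8, -2.4, 2.7]
gripper_force: 1.4
eef_pos: [0.5607, 0.0723, 0.0301]
force: [0.1, -5.5, 5.4]
gripper_force: 3.0
eef_pos: [0.5611, 0.0748, 0.03]
force: [0.7, -3.7, 4.6]
gripper_force: 2.3
```

```bash

python3 -m handwheel '[[[0,0.04,0,0,0,0,255],[0,0.04,0,0,0,0,255]]]'|grep -E "pos|force:"
python3 -m handwheel '[[[0,0.03,0,0,0,0,255],[0,0.03,0,0,0,0,255]]]'|grep -E "pos|force:"
python3 -m handwheel '[[[0,0.03,0,0,0,0,255],[0,0.03,0,0,0,0,255]]]'|grep -E "pos|force:"
python3 -c "
from h import *
cv2.imwrite('pics/t1.png',cams.grab_frame('top'))"
```

```text
eef_pos: [0.5613, 0.0768, 0.03]
force: [1.4, -10.3, 7.3]
gripper_force: 5.5
eef_pos: [0.5612, 0.0771, 0.03]
force: [3.2, -21.7, 8.8]
gripper_force: 11.0
eef_pos: [0.5611, 0.0772, 0.0301]
force: [4.9, -32.6, 10.4]
gripper_force: 16.7
```

The housing stopped against the block at y=0.077, so it is flush. I'll back off, raise the hand and go to the cap.

```bash

(python3 -m handwheel '[[[0,-0.3,0,0,0,0,255],[0,-0.5,0,0,0,0,255]]]'
python3 -m handwheel '[[[0,0,-1,0,0,0,255],[0,0,-1,0,0,0,255]]]'
python3 -m handwheel '[[[0,0,-1,0,0,0,0],[0,0,-1,0,0,0,0]]]'
python3 -m handwheel '[[[0,-0.9,0,0,0,0,0],[0,-0.9,0,0,0,0,0]]]'
python3 -m handwheel '[[[0,-0.9,0,0,0,0,0],[0,-0.9,0,0,0,0,0]]]'
python3 -m handwheel '[[[0,-0.9,0,0,0,0,0],[0,-0.9,0,0,0,0,0]]]'
python3 -m handwheel '[[[0,-0.9,0,0,0,0,0],[0,-0.9,0,0,0,0,0]]]'
python3 -m handwheel '[[[0,-0.9,0,0,0,0,0],[0,-0.9,0,0,0,0,0]]]'
python3 -m handwheel '[[[0,0,0,0,0,-1,0],[0,0,0,0,0,-1,0],[0,0,0,0,0,-1,0]]]'
python3 -m handwheel '[[[0,0,0,0,0,-1,0],[0,0,0,0,0,-1,0],[0,0,0,0,0,-1,0]]]'
python3 -m handwheel '[[[0,0,0,0,0,-1,0],[0,0,0,0,0,-1,0],[0,0,0,0,0,-1,0]]]'
python3 -m handwheel '[[[0,0,0,0,0,-1,0],[0,0,0,0,0,-1,0],[0,0,0,0,0,-1,0]]]'
python3 -m handwheel '[[[0,0,0,0,0,-1,0],[0,0,0,0,0,-1,0],[0,0,0,0,0,-1,0]]]'
python3 -m handwheel '[[[0,0,0,0,0,-1,0],[0,0,0,0,0,-1,0],[0,0,0,0,0,-1,0]]]'
python3 -m handwheel '[[[0,0,0,0,0,-1,0],[0,0,0,0,0,-1,0],[0,0,0,0,0,-1,0]]]'
python3 -m handwheel '[[[0,0,0,0,0,-1,0],[0,0,0,0,0,-1,0],[0,0,0,0,0,-1,0]]]'
python3 -m handwheel '[[[0,0,0,0,0,-0.7,0],[0,0,0,0,0,-0.7,0],[0,0,0,0,0,-0.7,0]]]') | tail -6
python3 -c "
from h import *
s=arm.get_state();print(s['q'],s['ee_rot'],s['eef_pos'])
cv2.imwrite('pics/w2.png',cams.grab_frame('wrist'))
im=cams.grab_frame('top');cv2.imwrite('pics/t2.png',im)
cv2.imwrite('pics/t2c.png',cv2.resize(im[215:285,225:360],None,fx=5.9,fy=5.9,interpolation=cv2.INTER_CUBIC))"
```

```text
t: 11.45
eef_pos: [0.4993, -0.311, 0.1896]
ee_rot: [-3.141, -0.0, 1.049]
force: [-0.4, 0.1, -0.2]
width: 0.0876
gripper_force: 0.0
[-2.25230927e-01  2.44162052e-01 -2.37709980e-01 -4.38078426e-04
 -1.08894967e+00  2.84523865e+00] [-3.14145498e+00 -3.63848800e-04  1.04900835e+00] [ 0.4993434  -0.31102809  0.18959101]
```

View pics/w2.png

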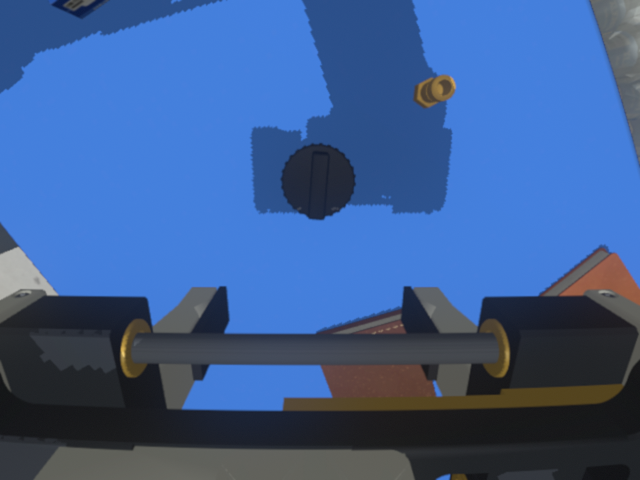

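View pics/t2c.png

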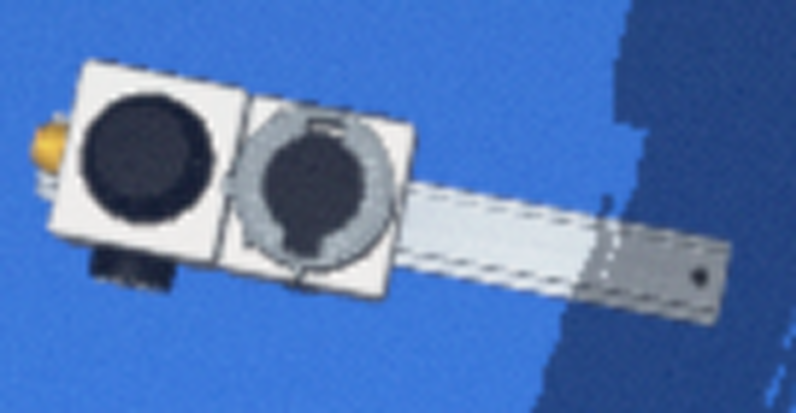

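The housing is flush, with the collar centre at (314,187) in the crop. The wrist view shows the cap disc at (318,181), with its handle running from (320,152) to (317,212).

```bash
python3 - <<'E'
from h import *
s=arm.get_state()
a,b=atz("wrist",(321,152),.067,s),atz("wrist",(317,209),.067,s);d=atz("wrist",(318.5,181),.032,s)
print(a,b,(a+b)/2,np.linalg.norm(a-b),"ang",np.arctan2(*(a-b)[1::-1]),"disc",d)
f=lambda u,v,z:atz("top",(225+(u+.5)/5.9-.5,215+(v+.5)/5.9-.5),z)
print("collar",f(314,187,.078),f(312,187,.078))
for p in (d,(a+b)/2): print(cmd(p*[1,1,0]+[0,0,.037]),cmd(np.r_[p[:2],.12]))
E
```

```text
[ 0.53708109 -0.25671045  0.067     ] [ 0.51158268 -0.29469298  0.067     ] [ 0.52433189 -0.27570171  0.067     ] 0.04574758656260145 ang 0.9795793944206184 disc [ 0.52209184 -0.27961852  0.032     ]
collar [0.57121378 0.13263199 0.078     ] [0.57118662 0.13350555 0.078     ]
[0.487 0.049 1.909] [0.487 0.049 0.871]
[0.543 0.049 1.909] [0.543 0.049 0.871]
```

```bash

python3 -m handwheel '[[[0.51,0.05,0.9,0,0,0.14,0],[0.51,0.05,0.9,0,0,0.14,0],[0.51,0.05,0.9,0,0,0.14,0]]]' 30 |grep -E "pos|rot"
python3 -m handwheel '[[[0,0,0.4,0,0,0,0],[0,0,0.8,0,0,0,0],[0,0,0.95,0,0,0,0],[0,0,0.95,0,0,0,0]]]' | grep -E "pos|rot|force:"
python3 -m handwheel '[[[0,0,0,0,0,0,255],[0,0,0,0,0,0,255],[0,0,0,0,0,0,255],[0,0,0,0,0,0,255],[0,0,0,0,0,0,255]]]' 30
python3 -m handwheel '[[[0,0,0,0,0,0,255],[0,0,0,0,0,0,255],[0,0,0,0,0,0,255],[0,0,0,0,0,0,255],[0,0,0,0,0,0,255]]]'
```

```text
eef_pos: [0.5222, -0.2782, 0.1167]
ee_rot: [-3.139, 0.001, 0.98]
eef_pos: [0.5228, -0.2793, 0.0423]
ee_rot: [3.142, 0.0, 0.979]
force: [-0.4, 0.5, 1.8]
gripper_force: 0.0
t: 13.05
eef_pos: [0.5226, -0.2788, 0.0418]
ee_rot: [3.142, 0.0, 0.979]
force: [0.2, -0.4, 0.3]
width: 0.0434
gripper_force: 0.0
t: 13.68
eef_pos: [0.5224, -0.2787, 0.0416]
ee_rot: [-3.141, 0.0, 0.979]
force: [0.1, 0.2, -1.3]
width: 0.0136
gripper_force: 30.0
```

```bash

(python3 -m handwheel '[[[0,0,-0.4,0,0,0,255],[0,0,-0.8,0,0,0,255],[0,0,-0.8,0,0,0,255]]]' 40
python3 -m handwheel '[[[0,0,-0.5,0,0,0,255],[0,0,-0.7,0,0,0,255]]]'
python3 -m handwheel '[[[0,0,0,0,0,0.35,255],[0,0,0,0,0,0.7,255],[0,0,0,0,0,1,255],[0,0,0,0,0,1,255]]]'
python3 -m handwheel '[[[0,0,0,0,0,0.35,255],[0,0,0,0,0,0.7,255],[0,0,0,0,0,1,255],[0,0,0,0,0,1,255]]]'
python3 -m handwheel '[[[0,0,0,0,0,0.29,255],[0,0,0,0,0,0.29,255]]]'
python3 -m handwheel '[[[-0.04,-0.4,0,0,0,0,255],[-0.04,-0.86,0,0,0,0,255]]]'
python3 -m handwheel '[[[-0.04,-0.4,0,0,0,0,255],[-0.04,-0.86,0,0,0,0,255]]]'
python3 -m handwheel '[[[-0.04,-0.4,0,0,0,0,255],[-0.04,-0.86,0,0,0,0,255]]]'
python3 -m handwheel '[[[-0.04,-0.4,0,0,0,0,255],[-0.04,-0.86,0,0,0,0,255]]]'
python3 -m handwheel '[[[-0.04,-0.4,0,0,0,0,255],[-0.04,-0.86,0,0,0,0,255]]]'
python3 -m handwheel '[[[-0.04,-0.3,0,0,0,0,255],[-0.04,-0.5,0,0,0,0,255],[-0.04,-0.5,0,0,0,0,255]]]'
) | tail -6
python3 -c "
from h import *
s=arm.get_state();print(s['q'],cmd([.5712,.133,s['eef_pos'][2]]))
a=cams.grab_frame('wrist');cv2.imwrite('pics/w3.png',a)
cv2.imwrite('pics/t3.png',cams.grab_frame('top'))"
```

```text
t: 17.18
eef_pos: [0.5672, 0.1038, 0.1616]
ee_rot: [3.142, 0.0, -0.162]
force: [-0.6, -1.1, -1.7]
width: 0.0137
gripper_force: 40.0
[ 5.20151700e-01  2.49404352e-01 -3.00167233e-01  2.06632975e-05
 -1.02132078e+00  8.89063776e-01] [-0.009 -0.368 -0.   ]
```

View pics/w3.png

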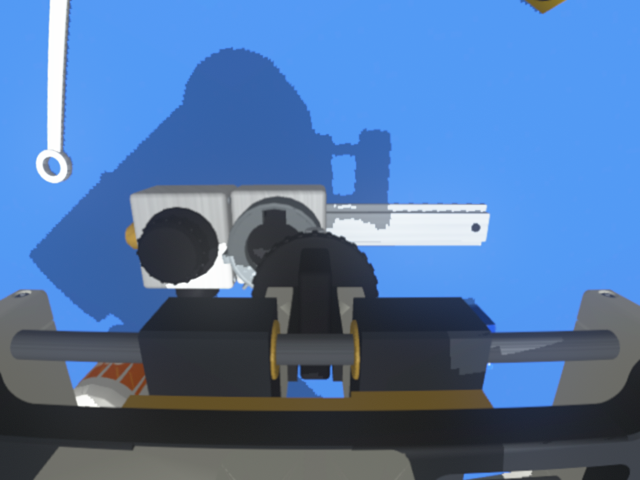

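The wrist view shows the held cap disc with its front edge at (316,233) and sides at 252 and 378. The collar is at about (273,240), with its far slot at (274,217) and the housing edges parallel to the image. I'll overlay the model outlines on a crop.

```bash
cat >> h.py <<'E'
def wproj(X,s):
    i=cams.camera_info("wrist");H=np.array(i["hand_eye"]);R=Ro.from_euler('xyz',s["ee_rot"]).as_matrix()
    Y=(np.atleast_2d(X)-s["eef_pos"])@R; C=(Y-H[:3,3])@H[:3,:3]
    return cv2.projectPoints(C.copy(),np.zeros(3),np.zeros(3),np.array(i["camera_matrix"]),np.array(i["dist_coeffs"]))[0][:,0]
def circ(c,r,z):
    a=np.linspace(0,2*np.pi,200);return np.c_[c[0]+r*np.cos(a),c[1]+r*np.sin(a),0*a+z]
E
python3 - <<'E'
from h import *
s=arm.get_state();im=cv2.imread("pics/w3.png");x0,y0,k=200,170,4.4
c=cv2.resize(im[y0:y0+130,x0:x0+180],None,fx=k,fy=k,interpolation=cv2.INTER_CUBIC)
def dr(P,col):
    q=((wproj(P,s)-[x0-.5,y0-.5])*k-.5).astype(int)
    for p in q: cv2.circle(c,tuple(map(int,p)),1,col,-1)
C=[.5712,.133];t=s["eef_pos"]
dr(circ(C,.036,.078),(0,255,0));dr(circ(C,.0225,.078),(0,255,255))
dr(circ(t,.033,t[2]-.0076),(0,0,255));dr(circ(t,.033,t[2]-.0176),(255,0,255))
cv2.imwrite("pics/w3c.png",c);print(c.shape)
E
```

```text
(572, 792, 3)
```

View pics/w3c.png

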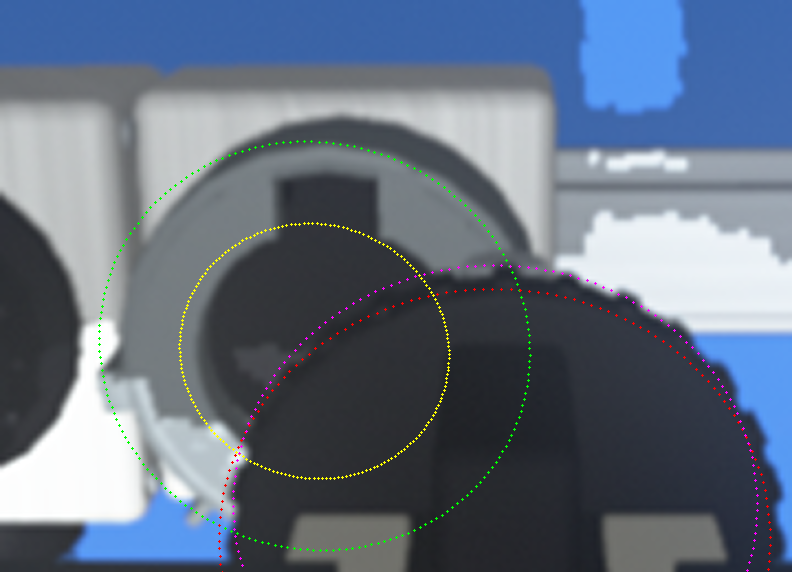

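The held cap sits on the tool centre within about 0.8 mm. The collar appears about 2–3 mm towards -y of my estimate. I'll hover low there and check.

```bash

python3 -m handwheel '[[[-0.01,-0.2,0,0,0,0,255],[-0.01,-0.34,0.2,0,0,0,255],[-0.01,-0.34,0.44,0,0,0,255],[-0.01,-0.34,0.44,0,0,0,255]]]'
python3 - <<'E'
from h import *
s=arm.get_state();im=cams.grab_frame('wrist');x0,y0,k=220,180,4.4
cv2.imwrite("pics/w4.png",im)
c=cv2.resize(im[y0:y0+130,x0:x0+180],None,fx=k,fy=k,interpolation=cv2.INTER_CUBIC)
def dr(P,col):
    q=((wproj(P,s)-[x0-.5,y0-.5])*k-.5).astype(int)
    for p in q: cv2.circle(c,tuple(map(int,p)),1,col,-1)
C=[.5709,.131];t=s["eef_pos"]
dr(circ(C,.036,.078),(0,255,0))
dr(circ(t,.033,t[2]-.0076),(0,0,255));dr(circ(t,.033,t[2]-.0176),(255,0,255))
cv2.imwrite("pics/w4c.png",c)
E
```

```text
t: 17.77
eef_pos: [0.5694, 0.1297, 0.1241]
ee_rot: [3.139, 0.004, -0.166]
force: [0.5, 0.5, -1.6]
width: 0.0136
gripper_force: 40.0
```

View pics/w4c.png

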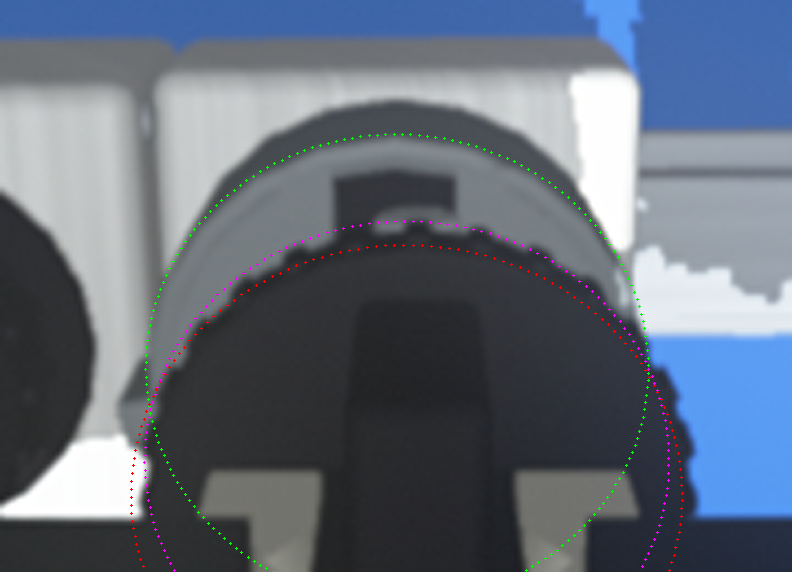

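```bash
python3 - <<'E'
from h import *
s=arm.get_state();print(s["eef_pos"],s["ee_rot"])
s=dict(s);s["eef_pos"]=np.array([.5694,.1297,.1241])
x0,y0,k=220,180,4.4
P=lambda X:((wproj(X,s)-[x0-.5,y0-.5])*k-.5).round(0)
y=np.array([.165,.986]);x=np.array([.986,-.165]);C=np.array([.5709,.131]);t=np.array(s["eef_pos"])[:2]
for n,c,d,z in(("slot end",C,.031,.078),("slot end+y1mm",C+.001*y,.031,.078),("slot +x1",C,.032,.078),("rim far",C,.036,.078),("pin bot",t,.029,.0825),("pin bot +1",t,.030,.0825),("pin mid",t,.029,.088),("disc bot",t,.033,s["eef_pos"][2]-.0176)):
    print(n,P(np.r_[c+d*x,z]))
E
```

```text
[0.57016977 0.12993882 0.12537097] [ 3.14000506e+00  1.83745150e-03 -1.65448523e-01]
slot end [[397. 171.]]
slot end+y1mm [[389. 171.]]
slot +x1 [[397. 164.]]
rim far [[396. 135.]]
pin bot [[408. 203.]]
pin bot +1 [[408. 195.]]
pin mid [[407. 213.]]
disc bot [[407. 222.]]
```

Slot and pin agree across the slot, but the cap sits about 3 mm too far towards -y. I'm correcting the target to (0.5712, 0.1328).

```bash

python3 -m handwheel '[[[0,-0.02,0,0,0,0,255],[0,-0.02,0,0,0,0,255],[0,-0.02,0,0,0,0,255]]]'|grep -E "pos|rot|force:"
python3 -c "
from h import *
print(cmd([.5712,.1328,.126]))"
```

```text
eef_pos: [0.5712, 0.1317, 0.127]
ee_rot: [-3.141, -0.001, -0.166]
force: [-0.3, 0.2, -0.3]
gripper_force: 40.0
[-0.002 -0.013  0.013]
```

Now lower it: the seated TCP height should be about 0.0956.

```bash

python3 -m handwheel '[[[0,-0.013,0.05,0,0,0,255],[0,-0.013,0.1,0,0,0,255],[0,-0.013,0.13,0,0,0,255],[0,-0.013,0.13,0,0,0,255]]]'|grep -E "pos|rot|force:"
python3 -m handwheel '[[[0,0,0.03,0,0,0,255],[0,0,0.06,0,0,0,255],[0,0,0.06,0,0,0,255]]]'|grep -E "pos|rot|force:"
```

```text
eef_pos: [0.571, 0.1326, 0.1158]
ee_rot: [3.141, 0.0, -0.166]
force: [0.3, 0.2, -1.1]
gripper_force: 40.0
eef_pos: [0.571, 0.1326, 0.1111]
ee_rot: [3.141, 0.0, -0.166]
force: [-0.6, -0.6, -1.1]
gripper_force: 40.0
```

```bash

python3 -m handwheel '[[[0,0,0.06,0,0,0,255],[0,0,0.12,0,0,0,255],[0,0,0.16,0,0,0,255],[0,0,0.16,0,0,0,255]]]'|grep -E "pos|rot|force:"
python3 -m handwheel '[[[0,0,0.03,0,0,0,255],[0,0,0.03,0,0,0,255]]]'|grep -E "pos|rot|force:"
```

```text
eef_pos: [0.5709, 0.1326, 0.0981]
ee_rot: [3.141, 0.001, -0.166]
force: [-0.6, 1.4, -1.9]
gripper_force: 40.0
eef_pos: [0.5711, 0.1326, 0.096]
ee_rot: [3.141, 0.0, -0.166]
force: [-0.0, -0.2, -0.9]
gripper_force: 40.0
```

```bash

python3 -m handwheel '[[[0,0,0.02,0,0,0,255],[0,0,0.02,0,0,0,255]]]'|grep -E "pos|rot|force:"
python3 -m handwheel '[[[0,0,0.01,0,0,0,255],[0,0,0.01,0,0,0,255]]]'|grep -E "pos|rot|force:"
```

```text
eef_pos: [0.5714, 0.1328, 0.0955]
ee_rot: [-3.141, -0.001, -0.165]
force: [-1.9, -0.3, 4.8]
gripper_force: 40.0
eef_pos: [0.5714, 0.1328, 0.0954]
ee_rot: [-3.141, -0.001, -0.165]
force: [-5.2, -0.3, 10.6]
gripper_force: 40.0
```

The cap is seated: contact came at 0.0955 against 0.0956 expected. Next is the clockwise turn.

```bash

python3 -m handwheel '[[[0,0,-0.01,0,0,0.15,255],[0,0,-0.01,0,0,0.3,255],[0,0,-0.01,0,0,0.45,255],[0,0,-0.01,0,0,0.6,255],[0,0,-0.01,0,0,0.7,255]]]'|grep -E "pos|rot|force:"
python3 -c "
from h import *
print(arm.get_state()['moment'])"
python3 -m handwheel '[[[0,0,0,0,0,0.15,255],[0,0,0,0,0,0.3,255],[0,0,0,0,0,0.45,255],[0,0,0,0,0,0.6,255],[0,0,0,0,0,0.7,255]]]'|grep -E "pos|rot|force:"
python3 -m handwheel '[[[0,0,0,0,0,0,255],[0,0,0,0,0,0,255],[0,0,0,0,0,0,255],[0,0,0,0,0,0,255],[0,0,0,0,0,0,255]]]'
python3 - <<'E'
from h import *
s=arm.get_state();print(s["moment"],s["q"])
a=cams.grab_frame('wrist');b=cams.grab_frame('top')
c=np.hstack([cv2.resize(a[150:330,210:430],None,fx=2,fy=2),cv2.resize(b[215:285,225:285],(308,360),interpolation=cv2.INTER_CUBIC)])
cv2.imwrite("pics/fin.png",c);print(c.shape)
E
```

```text
eef_pos: [0.5718, 0.1324, 0.0955]
ee_rot: [-3.141, -0.001, -0.517]
force: [0.1, -1.0, 3.9]
gripper_force: 40.0
[-0.86715191  0.24180139  0.09358749]
eef_pos: [0.5717, 0.1323, 0.0955]
ee_rot: [-3.141, -0.001, -0.867]
force: [-0.2, -1.8, 3.4]
gripper_force: 40.0
t: 22.2
eef_pos: [0.5717, 0.1324, 0.0954]
ee_rot: [-3.141, -0.001, -0.864]
force: [-0.1, -2.0, 5.5]
width: 0.0134
gripper_force: 40.0
[-1.04066154  0.41508921 -0.00624665] [ 0.56112322  0.33162379 -0.35617846  0.00102866 -0.8822005   0.1448942 ]
(360, 748, 3)
```

View pics/fin.png

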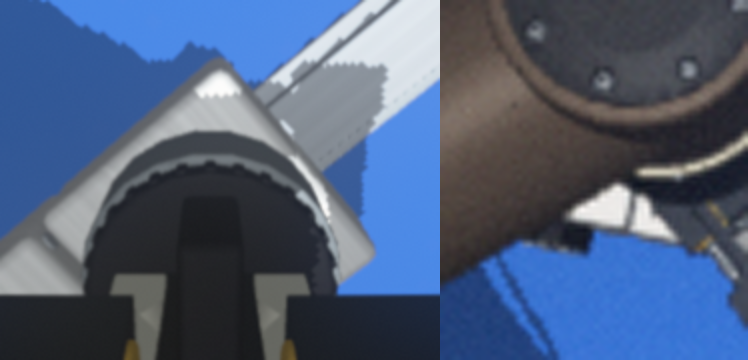

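The final view shows the cap flush on the collar. Its handle is in line with the tool, the housing is turned about 40° relative to it, and the seam to the regulator is closed. I'm handing in.

```bash
python3 -c "
from h import *
print(arm.job_done())"
```

```text
the job is handed in; nothing more can be done
None
```

I handed the job in with the housing flush against the regulator block, the cap seated in the collar, and the cap turned about 0.70 rad clockwise and held with a 40 N grip; no verdict came back, and I couldn't read the vent ring directly, so its turn is inferred from the tool's.

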